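# Clear the stamp off the card-file lid and hold the lid half open

## Robot

A 6-joint arm with a two-finger parallel gripper is mounted at the origin on the work surface. World frame = base frame: x ahead of the robot, y to its left, z up, the work surface at z = 0. Lengths are in mm, angles in rad, forces in N, time in s.
With the tool pointing down it reaches from about 275 to 750 mm from the base axis. Payload 10.2 kg.
Tool frame: the origin (TCP) lies at the very end of the fingers, on their centre line; the grasp point (between the pads) lies 19 mm behind it (ctrl.hold_point_z is the distance from the TCP to the grasp point, in mm); z points along the fingers, y is the direction in which the jaws open and shut (so a half turn about z gives the same grasp; the last joint's range is limited). The gripper opens to 85 mm and grips with 20 to 120 N. Pads are 22 mm wide; open, the fingers measure 114 mm over their backs; the gripper's body (76 mm by 85 mm) begins 54 mm behind the grasp point. The pads swing forward as they close: fully open they stand 13 mm farther back than shut.
Start: joints at [-1.55, 0.313, 1.498, -0, 1.331, -0.223], TCP at [126.717, -509.484, 231.294] pointing down, gripper open.
Joint ranges: [-2.94, 2.94], [-0.97, 2.17], [0.19, 2.56], [-1.23, 4.37], [0.02, 3.11], [-2.88, 2.88]. Speed limits (rad/s): [2.39, 2.39, 3.01, 3.14, 3.14, 3.14].

## Interface

Orientations are given as a unit quaternion [w, x, y, z].
In Python, from rig import readout, cams, workorder, spotter, ctrl gives the robot as it stands.
- The arm moves only by the tool step_arm, never from a script. Its argument "plan" is text: rows parted by semicolons, each of 5 numbers parted by spaces: the shift along the tool's x, y, z in cm, then the turn about the tool's z in degrees, then the opening in per cent of the stroke, from 0 (shut) to 100 (fully open). In form: x y z twist gripper; .... A call has 1 to 10 rows; each row is the pose to reach, as a shift and turn from the pose commanded when the call began, along the tool's axes at that moment; what a row does not reach only later rows make up. A row lasts 1/10 s, in which the tool goes at most 50 mm and 8.59 degrees, less where a joint would pass 70% of its speed; a pose out of reach is approached as far as the arm can. A call with a gripper value outside its range is refused whole. The fingers move at their own pace and stop on an object; "grip_force" is the grip in N (left out, the last holds). Time passes only in rows, so rows that repeat a pose let the fingers close. It gives the time, the measured TCP pose, the force and the opening at its end, in the units of the state.
- readout.sense(): the state, without advancing time (a new reading comes with each control period).
- cams.capture(name): name is "side" or "top" or "wrist"; returns (picture, depth): 420x560x3 uint8, red, green, blue; 420x560 float32, mm along the optical axis (not along the pixel's ray), 0 where there is no reading.
- cams.camera_info(name): a dict with "vfov" (degrees; the focal length in pixels is half the picture's height over the tangent of half this angle, whatever the lens; pixels are square), "cx", "cy" (the principal point, pixels), "rvec" (rotation vector, rad) and "tvec" (3), from world to camera coordinates, as OpenCV has them. Camera axes: x right, y down, z forward; pixel columns grow to the right and rows downward; lengths in mm; the calibration is good to about 2 mm. A picture is of the moment at which its call begins: read the wrist's pose just before it. camera_info takes no time and is no camera call; for the wrist camera it gives the pose at the moment of the call.
- workorder.finish_job(): hands the job in, once; it reports no verdict.
Trained networks look in the newest picture that a camera, given by its name, has taken for a name from the list of things; names that differ only in an ending like _2 or _b are one class to them, and where a whole thing is asked for, a point or a joint stands for the part that bears it (a point fixed in the world has none). Each returns a list of dicts, best first, with "conf" (0 to 1); they miss things now and then, are a little off and sometimes report something else, mostly with a low value. They report only what shows in the picture. A call takes as long as a camera call. They do not tell look-alikes from the thing itself.
- spotter.regions_of(camera, target): "pixels" (420x560 bool, what is visible of it) and "extent" ([centre column, centre row, width, height] in pixels, round what is visible of it).
The state is a dict: "time_s": time; "joints": joint angles; "dq": joint speeds; "tau": joint torques, N m; "eef_pos": TCP position; "ee_rot": TCP orientation; "force": force on the tool from outside, world axes, zero at the start; "wrist_torque": the same for the moment, N m; "grip_width": opening from 0.0 (shut) to 1.0 (fully open).
Only numpy, scipy, OpenCV 4.12 (cv2) and the standard library are available. Lean on these libraries where they do the work, as an engineer would, in place of code of your own. Each camera call takes 0.05 s, during which the arm holds its last target. There are 200 camera calls.

## Task

The hand stamp has been left on the lid of the card-file box: stand it upright on the green stamp pad, its foot wholly on the pad, and let go of it while the lid is still shut. Then lift the lid, which falls shut by itself, to 50 degrees from closed (give or take about 5, and on the way never beyond 65) so that the cards can be leafed through, and finish while still holding it there with the gripper, the stamp left standing on its pad. Leave everything else on the desk where it is.

Things in the scene. Friction and masses are not known exactly. Their poses are not given: they have to be found in the camera images.
- card_box: Pale wooden card-file box full of index cards, fixed to the desk: 200 (its x, front to back) by 180 (y) by 120 mm high, without its lid. Origin: centre of its underside on the desk. Its x axis runs from the front (two paper labels, lid knob) to the back (hinge); z is up. The front faces roughly towards the robot.
- lid (a joint): Angle of the box's lid in rad: 0 = shut, grows as the front edge rises (50 degrees = 0.873). The hinge is free, without spring or catch: a lid let go below about 85 degrees falls shut. The lid is a 204 x 184 x 12 mm pale wooden board of roughly 0.4 kg; its underside lies at the box rim (120 mm) when shut.
- lid_hinge (a point): Point on the lid's hinge line, in its middle: at the top of the box's back wall, in the box frame at x +100, y 0, z 120 mm. The hinge line runs along the box's y axis. This frame turns with the lid.
- lid_knob (a point): Centre of the brass barrel knob in front of the middle of the lid's front edge: a cylinder 24 mm in diameter, 32 mm long along box y, flat ends, on a 10 mm wide stem; 16 mm of gap to the lid. It is 230 mm from the hinge line along the lid and 6 mm above the lid's underside: 126 mm over the desk when shut. Nothing is beside it. Gripped by its ends it pivots between the pads as the lid swings.
- stamp: Loose hand stamp, 90 mm tall, about 0.22 kg, standing upright on the closed lid at the start: round brass foot of 44 mm diameter (up to 16 mm high, tapering above), thin neck, and dark wooden cylindrical handle of 28 mm diameter from 44 to 90 mm above the foot's underside. Origin: centre of the foot's underside; z up the handle.
- green_pad: Green stamp pad: flat square plate fixed to the desk, 104 x 104 mm, 10 mm thick, dark rim and green top. Origin: centre of its underside on the desk. To the left or the right of the box, on the other side from the red pad.
- red_pad: Red stamp pad, otherwise the same as the green one; not used.
- mug: Blue mug of 76 mm diameter, 90 mm high, with pencils up to 150 mm high; bystander, origin at the centre of its underside.
- glue_jar: Amber glue jar with a red cap, 58 mm diameter, 85 mm high; bystander, origin at the centre of its underside.
- card_bundle: Bundle of white cards with a green band, 75 x 125 x 42 mm; bystander near the robot, origin at the centre of its underside.
- stapler: Grey and black stapler, 36 x 130 x 45 mm; bystander near the robot, origin at the centre of its underside.
- loupe: Black round loupe, 56 mm diameter, 46 mm high; bystander, origin at the centre of its underside.
- tape: Blue tape dispenser, 50 x 140 x 78 mm; bystander, origin at the centre of its underside.
There are look-alikes about, which are no part of the job. Leave any blue or purple look-alike of the stamp alone.

How it is judged (in metres and radians):
On the way:
1. the stamp stands upright and released on the green pad, the lid still shut (x of stamp in the frame of green_pad between -0.034 and 0.034 m and y of stamp in the frame of green_pad between -0.034 and 0.034 m and z of stamp in the frame of green_pad between 0.004 and 0.016 m and angle between stamp's own z axis and vertical below 0.15 rad and contact force between stamp and the arm below 0.05 N and contact force between stamp and the fingers below 0.05 N and linear speed of stamp below 0.03 m/s and value of joint lid below 0.1 rad), for 0.2 s.
At the end, for the whole second after the job is handed in: The lid is held still at 50 degrees (43 to 57), carried by the fingers and not propped by anything loose; the stamp stands upright, at rest and untouched on the green pad, its centre within 34 mm of the pad's centre along each side (value of joint lid between 0.75 and 0.995 rad and velocity of joint lid between -0.08 and 0.08 rad/s and contact force between lid and the fingers above 0.4 N and x of stamp in the frame of green_pad between -0.034 and 0.034 m and y of stamp in the frame of green_pad between -0.034 and 0.034 m and z of stamp in the frame of green_pad between 0.004 and 0.016 m and angle between stamp's own z axis and vertical below 0.15 rad and contact force between stamp and the arm below 0.05 N and contact force between stamp and the fingers below 0.05 N and linear speed of stamp below 0.03 m/s and contact force between lid and stamp below 0.05 N and contact force between lid and mug below 0.05 N and contact force between lid and glue_jar below 0.05 N and contact force between lid and card_bundle below 0.05 N and contact force between lid and stapler below 0.05 N and contact force between lid and loupe below 0.05 N and contact force between lid and tape below 0.05 N); the arm keeps its last pose, push and grip.
It fails at once if the lid is opened beyond 70 degrees (value of joint lid above 1.22 rad).
It fails at once if the lid is raised before the stamp stands on the green pad (value of joint lid above 0.15 rad and not (x of stamp in the frame of green_pad between -0.034 and 0.034 m and y of stamp in the frame of green_pad between -0.034 and 0.034 m and z of stamp in the frame of green_pad between 0.004 and 0.016 m and angle between stamp's own z axis and vertical below 0.15 rad)).
It fails at once if a bystander is pushed more than 25 mm from its place (distance of any of mug, glue_jar, card_bundle, stapler, loupe, tape from where it was at the start of the episode above 0.025 m).
It also fails if it takes over 64 s, if anything falls off the work surface, if the arm or the gripper's body presses on something with over 40 N, if the wrist force passes 120 N, or if a joint passes its speed limit or range.

## Working session

There is one attempt and no reset: what is moved stays moved. The work goes in short steps, Python scripts to look and compute and a tool call to move; the robot and the scene stay as the last step left them, time stands still between calls to the robot, and variables do not carry over. Pictures are saved under pics/ and viewed, about 8 in all and at most 12, crops included, and the job is handed in when it is done.

Besides the shell and the picture viewer there is one more tool, called after ">>>" by a JSON object that holds its "api" and its "payload". step_arm: Moves the arm, as the interface text tells. Its arguments: {"type":"object","properties":{"plan":{"type":"string"},"grip_force":{"type":"number"}},"required":["plan"]}

```bash
mkdir -p pics
cat > h.py <<'E'
import numpy as np,cv2
from rig import readout,cams,workorder,spotter,ctrl
def cap(n,save=None):
    inf=cams.camera_info(n); p,d=cams.capture(n)
    if save: cv2.imwrite('pics/'+save,p[:,:,::-1])
    return p,d,inf
def world(d,inf):
    f=210/np.tan(np.radians(inf['vfov'])/2)
    v,u=np.mgrid[:420,:560]
    c=np.dstack([(u-inf['cx'])/f*d,(v-inf['cy'])/f*d,d])
    R=cv2.Rodrigues(np.array(inf['rvec'],float))[0]; t=np.array(inf['tvec'],float).ravel()
    w=(c-t)@R; w[d<=0]=np.nan
    return w
E
python3 - <<'E'
from h import *
for n in ['top','side']:
    p,d,i=cap(n,n+'1.png'); w=world(d,i); np.savez('pics/'+n,p=p,w=w)
    R=cv2.Rodrigues(np.array(i['rvec'],float))[0]; print(n,-R.T@np.array(i['tvec']).ravel(),R[2])
    for t in ['stamp','green_pad','card_box','lid','lid_knob','red_pad','mug','glue_jar','card_bundle','stapler','loupe','tape']:
        for r in spotter.regions_of(n,t)[:4]:
            if r['conf']<.2: continue
            m=r['pixels']; q=w[m]; q=q[~np.isnan(q[:,0])]
            print(t,round(r['conf'],2),np.round(r['extent']),np.round(np.median(q,0)) , np.round(np.percentile(q,95,axis=0)), np.round(np.percentile(q,5,axis=0)),np.median(p[m],0))
print(readout.sense(),ctrl.hold_point_z)
E
cd pics; python3 -c "
import cv2,numpy as np
cv2.imwrite('a.png',np.vstack([cv2.imread('top1.png'),cv2.imread('side1.png')])[:, :]) "; python3 -c "
import cv2;a=cv2.imread('a.png');cv2.imwrite('a.png',cv2.resize(a,None,fx=.71,fy=.71,interpolation=cv2.INTER_AREA))"
```

```text
top [ 321.8602213    18.76607463 1133.36887583] [ 0.16983472  0.00670575 -0.98544975]
stamp 0.89 [281. 168.  21.  26.] [585.  19. 156.] [603.  38. 223.] [573.   3. 134.] [95. 68. 33.]
stamp 0.67 [217. 174.  19.  23.] [604. 183.  32.] [621. 201.  92.] [592. 170.   9.] [86.5 41.  90.5]
stamp 0.62 [280. 122.  17.  28.] [742.  15.  27.] [758.  31.  91.] [731.  -1.   9.] [25. 52. 87.]
green_pad 0.56 [418. 206.  40.  45.] [ 535. -336.   10.] [ 581. -289.   13.] [ 488. -383.    6.] [53. 93. 65.]
card_box 0.84 [277. 184.  89. 107.] [559.  30. 131.] [666. 107. 135.] [472. -58.  92.] [185. 137.  85.]
lid 0.84 [278. 183.  93. 110.] [566.  29. 132.] [669. 107. 135.] [477. -58. 128.] [185. 138.  85.]
lid_knob 0.85 [277. 183.  90. 104.] [566.  28. 132.] [668. 106. 135.] [477. -58. 129.] [185. 138.  85.]
red_pad 0.9 [166. 204.  37.  45.] [529. 311.  11.] [577. 358.  14.] [482. 263.   7.] [165.  30.  20.]
mug 0.92 [124. 144.  47.  42.] [674. 414.  61.] [709. 448. 134.] [640. 379.   4.] [35. 44. 49.]
card_bundle 0.77 [168. 299.  64.  39.] [292. 287.  42.] [327. 345.  45.] [258. 230.  37.] [187. 197. 
[... 2267 characters left out ...]
 103.]
{'time_s': 1.3, 'joints': array([-1.55038737e+00,  3.12928896e-01,  1.49769679e+00,  4.40121415e-05,
        1.33101651e+00, -2.23400991e-01]), 'dq': array([ 0.0018816 ,  0.00192831, -0.00102715,  0.00037578,  0.00084524,
        0.00102169]), 'tau': array([-2.80698600e-06, -4.12169480e+01, -2.59902620e+01, -1.99586743e-04,
        5.06894612e-04, -5.18191399e-06]), 'eef_pos': array([ 126.7345435 , -509.48001559,  231.28059225]), 'ee_rot': array([-2.24770466e-05,  9.92579421e-01,  1.21598077e-01,  2.37761289e-05]), 'force': array([-0.75875995, -0.65081154, -0.55073641]), 'wrist_torque': array([ 0.01076399, -0.03384412,  0.01185581]), 'grip_width': 0.999610749185889} 18.700000000000003
```

View pics/a.png

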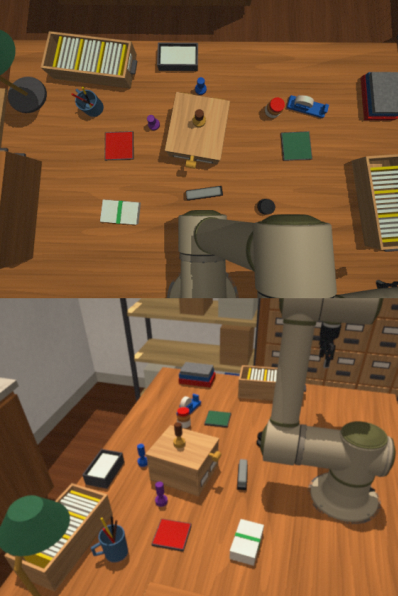

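The stamp candidates in the top view are wood and brass at (281,168), purple at (217,174) and blue at (280,122). The one on the lid fits the description. Next I'll confirm it in a crop and measure.

Run:
```python
from h import *
T=np.load('pics/top.npz');S=np.load('pics/side.npz')
def sel(w,b,z0,z1):
    with np.errstate(invalid='ignore'):
        return (w[...,0]>b[0])&(w[...,0]<b[1])&(w[...,1]>b[2])&(w[...,1]<b[3])&(w[...,2]>z0)&(w[...,2]<z1)
for n,D in (('top',T),('side',S)):
    w,p=D['w'],D['p']; hsv=cv2.cvtColor(p,cv2.COLOR_RGB2HSV)
    q=w[sel(w,(430,700,-90,140),126,140)]; print(n,'lid',cv2.minAreaRect(q[:,:2].astype(np.float32)),np.median(q[:,2]))
    m=sel(w,(400,490,-20,90),105,150); q=w[m]; q=q[(q[:,0]<462)]; print('knob?',len(q),q.mean(0) if len(q) else 0,q.min(0) if len(q) else 0,q.max(0) if len(q) else 0)
    q=w[sel(w,(540,640,-30,70),178,240)]; print('handle',len(q),cv2.minEnclosingCircle(q[:,:2].astype(np.float32)),q[:,2].max(),q.mean(0))
    q=w[sel(w,(540,640,-30,70),215,240)]; print('handle top',len(q),cv2.minEnclosingCircle(q[:,:2].astype(np.float32)))
    m=sel(w,(440,640,-430,-230),4,20); q=w[m]; print('pad',cv2.minAreaRect(q[:,:2].astype(np.float32)),np.median(q[:,2]))
p=T['p']; a=cv2.resize(p[100:250,200:350],(600,600),interpolation=cv2.INTER_CUBIC); cv2.imwrite('pics/crop.png',a[:,:,::-1])
```

```text
top lid ((557.988525390625, 26.96179962158203), (184.20115661621094, 244.12452697753906), 80.62406158447266) 131.61944957171278
knob? 148 [448.16314426  44.73307138 134.37395622] [435.42823976  29.14738933 121.44743228] [460.85982373  61.42130552 141.55863005]
handle 180 ((591.5576782226562, 19.24478530883789), 13.934043884277344) 224.91861876472137 [588.37083752  19.40283615 214.47191741]
handle top 128 ((591.76025390625, 19.269760131835938), 13.786744117736816)
pad ((540.2203369140625, -330.1343994140625), (198.34848022460938, 198.80833435058594), 89.71290588378906) 9.631212005593644
side lid ((556.989990234375, 27.553367614746094), (188.71971130371094, 244.1870880126953), 81.2579345703125) 131.31412945514649
knob? 139 [447.27136054  50.08883373 130.93696342] [434.66756758  29.93428138 113.95813814] [461.90382175  65.13581886 141.22767711]
handle 207 ((591.2328491210938, 20.81810760498047), 15.521547317504883) 224.04470469990858 [588.83124549  26.15954686 205.36677852]
handle top 74 ((590.0475463867188, 20.059770584106445), 15.064249038696289)
pad ((542.457275390625, -334.10260009765625), (199.91439819335938, 191.29103088378906), 1.8896983861923218) 9.453827096793745
```

View pics/crop.png

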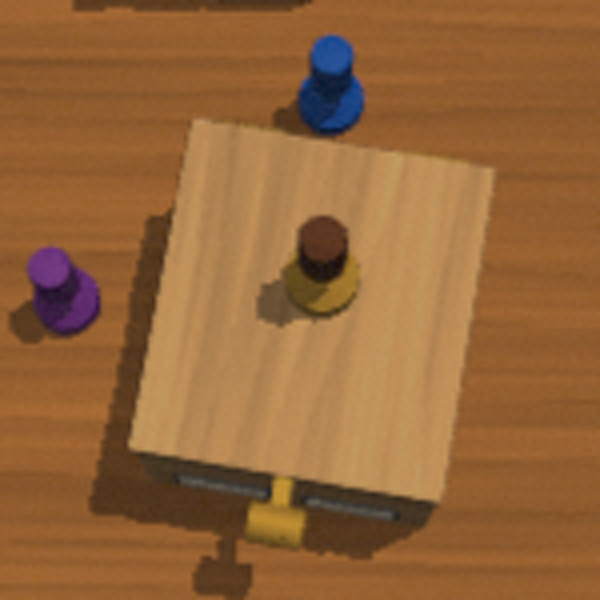

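Crop: the stamp with a brass foot and dark wooden handle stands on the lid at crop pixel (322,255). The blue one at (330,85) and the purple one at (60,290) are look-alikes on the desk. The first is the right one. I'm moving above it at (591, 19.5) and aligning the jaws with box y.

>>> {"api": "step_arm", "payload": {"plan": "57.8 -40.1 -5.5 23.1 100;57.8 -40.1 -5.5 23.1 100;57.8 -40.1 -5.5 23.1 100;57.8 -40.1 -5.5 23.1 100;57.8 -40.1 -5.5 23.1 100;57.8 -40.1 -5.5 23.1 100;57.8 -40.1 -5.5 23.1 100;57.8 -40.1 -5.5 23.1 100;57.8 -40.1 -5.5 23.1 100;57.8 -40.1 -5.5 23.1 100", "grip_force": 40}}

```text
time_s: 2.3
eef_pos: [455.3, -134.5, 270.5]
ee_rot: [0.0, 0.997, -0.08, 0.0]
force: [0.2, -0.8, -0.5]
grip_width: 0.999
```

>>> {"api": "step_arm", "payload": {"plan": "8 -12.6 0 0 100;8 -12.6 0 0 100;8 -12.6 0 0 100;8 -12.6 0 0 100;8 -12.6 0 0 100;8 -12.6 0 0 100"}}

```text
time_s: 2.9
eef_pos: [552.8, -25.5, 270.2]
ee_rot: [0.0, 0.997, -0.08, -0.0]
force: [0.2, -0.2, 0.1]
grip_width: 0.998
```

```bash
cat >> h.py <<'E'
def delta(x,y,z=None,yaw=None):
    s=readout.sense(); w,a,b,_=s['ee_rot']; Y=2*np.arctan2(b,a); p=s['eef_pos']
    dx,dy=x-p[0],y-p[1]; c,n=np.cos(Y),np.sin(Y)
    print('t',s['time_s'],'pos',np.round(p,1),'yaw',round(np.degrees(Y),2),'d cm',np.round([(dx*c+dy*n)/10,(dx*n-dy*c)/10,0 if z is None else (p[2]-z)/10],2),'F',np.round(s['force'],1),'w',round(s['grip_width'],3))
E
python3 - <<'E'
from h import *
delta(591,19.5,181)
p,d,i=cap('wrist','w1.png'); w=world(d,i)
m=(w[...,2]>205)&(w[...,2]<230)&(abs(w[...,0]-590)<50)&(abs(w[...,1]-20)<50)
q=w[m]; print(len(q)); 
if len(q): print(cv2.minEnclosingCircle(q[:,:2].astype(np.float32)),q[:,2].max())
m=(w[...,2]>126)&(w[...,2]<160)&(abs(w[...,0]-590)<45)&(abs(w[...,1]-20)<45)
E
```

```text
t 2.9 pos [552.8 -25.5 270.2] yaw -9.18 d cm [ 3.06 -5.05  8.92] F [ 0.2 -0.2  0.1] w 0.998
1859
((591.9855346679688, 18.299182891845703), 14.045426368713379) 224.8576019416988
```

View pics/w1.png

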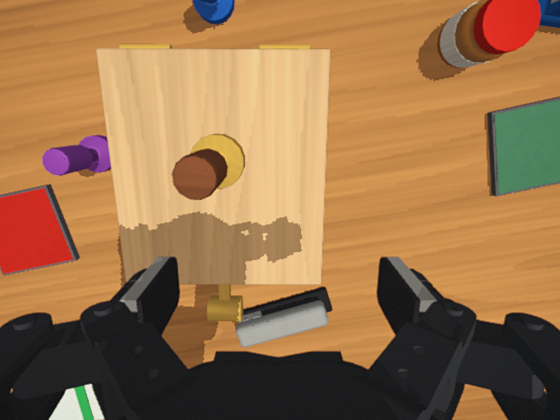

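Wrist view: the dark handle is at (200,172) with its brass foot at (218,160), and the knob is at (225,308). Wrist depth puts the stamp at about (591.7, 18.5). I'm going over it, then down.

>>> {"api": "step_arm", "payload": {"plan": "3.1 -5 0 0 100;3.1 -5 0 0 100;3.1 -5 0 0 100;3.1 -5 3 0 100;3.1 -5 6 0 100;3.1 -5 9 0 100;3.1 -5 9 0 100;3.1 -5 9 0 100"}}

```text
time_s: 3.75
eef_pos: [591.7, 18.6, 181.4]
ee_rot: [0.0, 0.997, -0.08, 0.0]
force: [-0.2, -0.4, 0.6]
grip_width: 0.998
```

>>> {"api": "step_arm", "payload": {"plan": "0 0 0 0 0;0 0 0 0 0;0 0 0 0 0;0 0 0 0 0;0 0 0 0 0;0 0 0 0 0;0 0 0 0 0;0 0 0 0 0", "grip_force": 40}}

```text
time_s: 4.55
eef_pos: [592.0, 19.7, 180.6]
ee_rot: [0.0, 0.997, -0.08, 0.0]
force: [-0.0, -0.9, 6.3]
grip_width: 0.32
```

Run:
```python
from h import *
delta(591.7,18.8,181)
```

```text
t 4.55 pos [592.   19.7 180.6] yaw -9.13 d cm [-0.01  0.09 -0.04] F [-0.  -0.9  6.3] w 0.32
```

>>> {"api": "step_arm", "payload": {"plan": "0 0 -2 0 0;0 0 -4 0 0;0 0 -6 0 0;0 0 -6 0 0;0 0 -6 0 0"}}

```text
time_s: 5.05
eef_pos: [591.4, 19.8, 238.8]
ee_rot: [-0.0, 0.997, -0.08, -0.001]
force: [0.7, 0.1, -2.6]
grip_width: 0.315
```

>>> {"api": "step_arm", "payload": {"plan": "0 3 0 0 0;0 6 0 0 0;0 9 0 0 0;0 12 0 0 0;0 15 0 0 0;0 18 0 0 0;0 21 0 0 0;0 24 0 0 0;0 27 0 0 0;0 30 0 0 0"}}

```text
time_s: 6.05
eef_pos: [543.4, -277.4, 238.1]
ee_rot: [-0.001, 0.997, -0.08, -0.001]
force: [0.5, -0.1, -2.8]
grip_width: 0.315
```

>>> {"api": "step_arm", "payload": {"plan": "-0.1 3 0 0 0;-0.1 5.8 0 0 0;-0.1 5.8 0 0 0;-0.1 5.8 0 0 0;-0.1 5.8 0 0 0"}}

```text
time_s: 6.55
eef_pos: [534.1, -332.6, 239.2]
ee_rot: [-0.001, 0.997, -0.079, -0.001]
force: [0.8, 0.3, -1.6]
grip_width: 0.316
```

Run:
```python
from h import *
delta(534,-333,60)
p,d,i=cap('wrist'); w=world(d,i)
hsv=cv2.cvtColor(p,cv2.COLOR_RGB2HSV)
m=(w[...,2]>4)&(w[...,2]<16)&(abs(w[...,0]-534)<75)&(abs(w[...,1]+333)<75)&(hsv[...,0]>55)&(hsv[...,0]<90)&(hsv[...,1]>50)
q=w[m]; print(len(q),cv2.minAreaRect(q[:,:2].astype(np.float32)),np.median(q[:,2]))
p2,d2,i2=cap('side'); w2=world(d2,i2)
m=(abs(w2[...,0]-534)<35)&(abs(w2[...,1]+333)<35)&(w2[...,2]>150)&(w2[...,2]<245); q=w2[m];print(len(q),q.min(0),q.max(0))
cv2.imwrite('pics/b.png',np.hstack([p,cv2.resize(p2[80:290,220:360],(280,420))])[:,:,::-1][:, -800:])
```

```text
t 6.55 pos [ 534.1 -332.6  239.2] yaw -9.08 d cm [-0.    0.04 17.92] F [ 0.8  0.3 -1.6] w 0.316
6224 ((534.5406494140625, -338.2749328613281), (98.52908325195312, 98.40052032470703), 3.178352117538452) 10.952707601495746
195 [ 512.46445172 -349.70523745  189.32772564] [ 554.07782126 -307.93567387  244.91407925]
```

View pics/b.png

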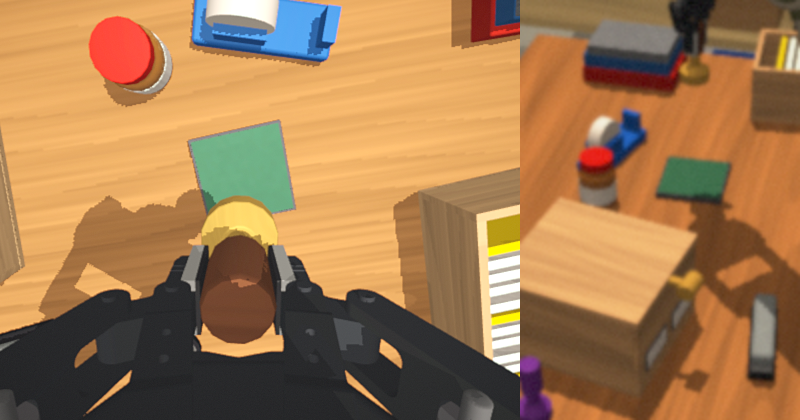

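The view shows the stamp held upright. The pad is at (242,165) in the picture, 3 to 5 mm further in −y than I had it. I'm shifting by that and lowering.

>>> {"api": "step_arm", "payload": {"plan": "0 0.4 3 0 0;0 0.4 6 0 0;0 0.4 9 0 0;0 0.4 12 0 0;0 0.4 14.5 0 0;0 0.4 16 0 0;0 0.4 17 0 0;0 0.4 17.6 0 0;0 0.4 17.6 0 0;0 0.4 17.6 0 0"}}

```text
time_s: 7.65
eef_pos: [533.8, -337.9, 65.1]
ee_rot: [0.0, 0.997, -0.08, 0.001]
force: [-0.4, 0.0, -2.0]
grip_width: 0.315
```

>>> {"api": "step_arm", "payload": {"plan": "0 0 0.1 0 0;0 0 0.2 0 0;0 0 0.2 0 0;0 0 0.2 0 0"}}

```text
time_s: 8.05
eef_pos: [533.4, -337.6, 62.2]
ee_rot: [0.0, 0.997, -0.08, 0.0]
force: [-0.1, 0.1, -1.4]
grip_width: 0.318
```

>>> {"api": "step_arm", "payload": {"plan": "0 0 0.1 0 0;0 0 0.2 0 0;0 0 0.2 0 0;0 0 0.2 0 0"}}

```text
time_s: 8.45
eef_pos: [533.3, -337.5, 60.1]
ee_rot: [-0.0, 0.997, -0.08, -0.0]
force: [-0.3, 1.1, -2.7]
grip_width: 0.319
```

>>> {"api": "step_arm", "payload": {"plan": "0 0 0.1 0 0;0 0 0.15 0 0;0 0 0.15 0 0;0 0 0.15 0 0"}}

```text
time_s: 8.85
eef_pos: [533.4, -337.6, 58.7]
ee_rot: [0.0, 0.997, -0.08, 0.0]
force: [-0.1, -0.1, -1.1]
grip_width: 0.318
```

>>> {"api": "step_arm", "payload": {"plan": "0 0 0.1 0 0;0 0 0.1 0 0;0 0 0.1 0 0"}}

```text
time_s: 9.15
eef_pos: [533.5, -337.7, 58.6]
ee_rot: [0.0, 0.997, -0.08, 0.0]
force: [-1.2, 0.6, 6.7]
grip_width: 0.317
```

>>> {"api": "step_arm", "payload": {"plan": "0 0 0.1 0 0;0 0 0.1 0 0;0 0 0.1 0 0"}}

```text
time_s: 9.45
eef_pos: [533.7, -338.1, 58.4]
ee_rot: [0.001, 0.997, -0.08, 0.001]
force: [-3.3, 1.5, 9.8]
grip_width: 0.317
```

Contact with the pad. Releasing and rising.

>>> {"api": "step_arm", "payload": {"plan": "0 0 -0.1 0 40;0 0 -0.1 0 50;0 0 -0.1 0 60;0 0 -0.1 0 80;0 0 -0.1 0 80;0 0 -0.1 0 80;0 0 -0.1 0 80"}}

```text
time_s: 10.15
eef_pos: [533.3, -337.5, 57.6]
ee_rot: [-0.0, 0.997, -0.08, -0.0]
force: [0.1, 0.9, 0.2]
grip_width: 0.796
```

>>> {"api": "step_arm", "payload": {"plan": "0 0 -2 0 80;0 0 -4 0 80;0 0 -7 0 80;0 0 -11 0 80;0 0 -15 0 80;0 0 -19 0 80;0 0 -19 0 80;0 0 -19 0 80"}}

```text
time_s: 10.95
eef_pos: [533.4, -337.6, 247.9]
ee_rot: [0.0, 0.997, -0.08, 0.0]
force: [0.4, 0.4, -1.1]
grip_width: 0.801
```

Run:
```python
from h import *
delta(449,44.4,260)
out=[]
for n,b in (('wrist',None),('side',(80,290,220,360))):
    p,d,i=cap(n); w=world(d,i)
    near=(abs(w[...,0]-534)<80)&(abs(w[...,1]+336)<80)
    hsv=cv2.cvtColor(p,cv2.COLOR_RGB2HSV)
    q=w[near&(w[...,2]>4)&(w[...,2]<16)&(hsv[...,0]>55)&(hsv[...,0]<90)&(hsv[...,1]>50)]
    print(n,'pad',cv2.minAreaRect(q[:,:2].astype(np.float32)))
    for z0,z1 in ((16,35),(90,110)):
        q=w[near&(w[...,2]>z0)&(w[...,2]<z1)]
        if len(q): print(z0,len(q),cv2.minEnclosingCircle(q[:,:2].astype(np.float32)),q[:,2].max())
    out.append(p)
cv2.imwrite('pics/c.png',np.hstack([out[0],cv2.resize(out[1][80:290,220:360],(280,420))])[:,:,::-1][:, -800:])
```

```text
t 10.95 pos [ 533.4 -337.6  247.9] yaw -9.13 d cm [-14.39 -36.37  -1.21] F [ 0.4  0.4 -1.1] w 0.801
wrist pad ((534.4669799804688, -338.10723876953125), (98.40711212158203, 98.41992950439453), 3.2150356769561768)
16 595 ((533.74267578125, -338.1661071777344), 21.79803466796875) 34.62997331415729
90 725 ((533.7713012695312, -338.4097595214844), 13.94884967803955) 102.22178657158217
side pad ((533.8388671875, -333.6038818359375), (97.91658782958984, 103.15017700195312), 4.582976818084717)
16 105 ((517.39111328125, -337.7013244628906), 35.74646759033203) 34.845158860969185
90 53 ((531.7197265625, -334.4775085449219), 16.102188110351562) 101.94426204772277
```

View pics/c.png

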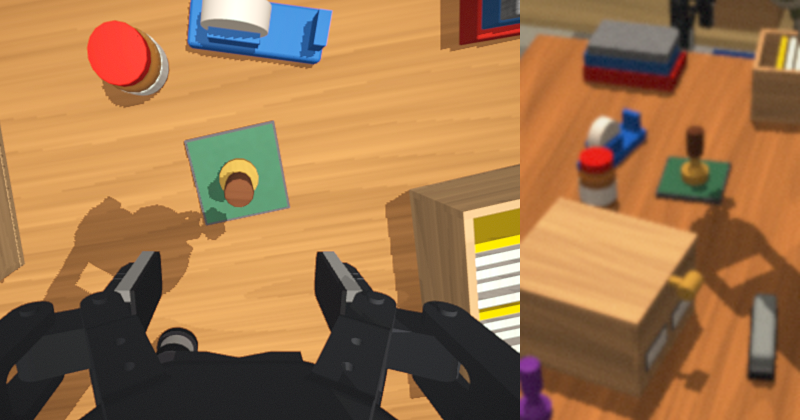

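The stamp stands upright at the pad's centre, foot at (238,180) in the wrist view, and the lid is shut. Next I'm going to a viewing pose in front of the knob.

>>> {"api": "step_arm", "payload": {"plan": "-2 -3.6 0 0 100;-4 -7.3 0 0 100;-6 -11 0 0 100;-8 -15 0 0 100;-10 -19 0 0 100;-12 -23 0 0 100;-14 -27 0 0 100;-16 -30 0 0 100;-18 -33.5 0 0 100;-19.3 -36.3 0 0 100"}}

```text
time_s: 12.05
eef_pos: [398.8, 53.2, 246.6]
ee_rot: [-0.0, 0.997, -0.079, -0.001]
force: [0.5, -0.4, 0.6]
grip_width: 1.0
```

>>> {"api": "step_arm", "payload": {"plan": "0 0 0 0 100;0 0 0 0 100"}}

```text
time_s: 12.25
eef_pos: [400.1, 51.7, 246.9]
ee_rot: [0.0, 0.997, -0.079, -0.001]
force: [-0.4, -0.3, -0.2]
grip_width: 1.001
```

Run:
```python
from h import *
p,d,i=cap('wrist','k.png'); w=world(d,i)
near=(abs(w[...,0]-449)<60)&(abs(w[...,1]-45)<60)
hsv=cv2.cvtColor(p,cv2.COLOR_RGB2HSV)
q=w[(w[...,0]>420)&(w[...,0]<720)&(w[...,1]>-90)&(w[...,1]<150)&(w[...,2]>127)&(w[...,2]<136)]
print('lid',cv2.minAreaRect(q[:,:2].astype(np.float32)))
c,s=.9873,-.1587
u=(w[...,0]-450)*c+(w[...,1]-44)*s; v=-(w[...,0]-450)*s+(w[...,1]-44)*c
m=(abs(u)<13)&(abs(v)<30)&(w[...,2]>115)&(w[...,2]<145)
q=w[m]; print('knob',len(q),cv2.minAreaRect(q[:,:2].astype(np.float32)),q[:,2].max())
print('u',u[m].min(),u[m].max(),'v',v[m].min(),v[m].max())
delta(450,44,113)
```

```text
lid ((489.70062255859375, 36.677040100097656), (184.4130096435547, 106.53314208984375), 80.92141723632812)
knob 1342 ((449.61907958984375, 43.553619384765625), (31.902774810791016, 25.29191017150879), 81.0818862915039) 139.6413047886541
u -12.995323439191989 12.323374518967043 v -16.4822244704305 15.434410941702037
t 12.3 pos [400.4  51.1 247. ] yaw -9.13 d cm [ 5.01 -0.08 13.4 ] F [-0.2 -0.1 -0.5] w 1.002
```

View pics/k.png

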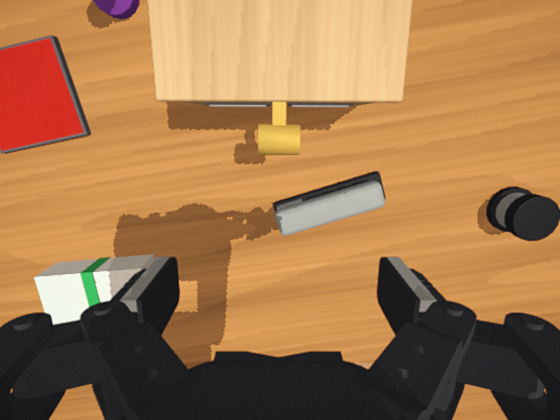

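The knob, at (278,138) in the wrist view, measures (449.7, 43.5). The jaws are aligned with it. Going over, down and gripping.

>>> {"api": "step_arm", "payload": {"plan": "3 0 0 0 100;5 0 0 0 100;5 0 3 0 100;5 0 6 0 100;5 0 9 0 100;5 0 11.5 0 100;5 0 13.5 0 100;5 0 13.5 0 100;5 0 13.5 0 100"}}

```text
time_s: 13.2
eef_pos: [450.1, 42.8, 112.8]
ee_rot: [0.0, 0.997, -0.08, -0.0]
force: [0.0, -0.2, 0.6]
grip_width: 1.0
```

>>> {"api": "step_arm", "payload": {"plan": "0 0 0 0 0;0 0 0 0 0;0 0 0 0 0;0 0 0 0 0;0 0 0 0 0;0 0 0 0 0;0 0 0 0 0", "grip_force": 40}}

```text
time_s: 13.9
eef_pos: [449.9, 43.2, 113.2]
ee_rot: [0.0, 0.997, -0.08, 0.0]
force: [-3.1, -2.4, 5.8]
grip_width: 0.364
```

Run:
```python
from h import *
delta(449.7,43.5,111)
for k in range(0,51,5):
    a=np.radians(k); r=np.hypot(230,6); f=np.arctan2(6,230)+a
    print(k,np.round([(230-r*np.cos(f))/10,(r*np.sin(f)-6)/10],2))
```

```text
t 13.9 pos [449.9  43.2 113.2] yaw -9.12 d cm [-0.02 -0.02  0.22] F [-3.1 -2.4  5.8] w 0.364
0 [-0.  0.]
5 [0.14 2.  ]
10 [0.45 3.98]
15 [0.94 5.93]
20 [1.59 7.83]
25 [2.41 9.66]
30 [ 3.38 11.42]
35 [ 4.5  13.08]
40 [ 5.77 14.64]
45 [ 7.16 16.09]
50 [ 8.68 17.4 ]
```

>>> {"api": "step_arm", "payload": {"plan": "0.05 0 -1 0 0;0.14 0 -2 0 0;0.28 0 -3 0 0;0.45 0 -4 0 0;0.7 0 -5 0 0;0.94 0 -5.9 0 0;0.94 0 -5.9 0 0"}}

```text
time_s: 14.6
eef_pos: [459.7, 41.6, 172.7]
ee_rot: [0.0, 0.997, -0.08, 0.001]
force: [4.7, -4.5, -4.1]
grip_width: 0.365
```

Forces are small and the width hasn't changed. Continuing from 15° to 50°, relative to this pose.

>>> {"api": "step_arm", "payload": {"plan": "0.3 0 -0.95 0 0;0.65 0 -1.9 0 0;1.05 0 -2.8 0 0;1.47 0 -3.73 0 0;1.95 0 -4.6 0 0;2.44 0 -5.49 0 0;3 0 -6.35 0 0;3.56 0 -7.15 0 0;3.56 0 -7.15 0 0"}}

```text
time_s: 15.5
eef_pos: [494.5, 35.9, 243.2]
ee_rot: [0.0, 0.997, -0.08, -0.0]
force: [1.7, -4.1, -5.0]
grip_width: 0.365
```

>>> {"api": "step_arm", "payload": {"plan": "0.6 0 -0.8 0 0;1.27 0 -1.56 0 0;1.95 0 -2.3 0 0;2.66 0 -3 0 0;3.4 0 -3.65 0 0;4.18 0 -4.3 0 0;4.18 0 -4.3 0 0;4.18 0 -4.3 0 0;4.18 0 -4.3 0 0;4.18 0 -4.3 0 0"}}

```text
time_s: 16.5
eef_pos: [534.9, 29.3, 285.3]
ee_rot: [0.001, 0.997, -0.08, -0.001]
force: [0.1, -5.2, -5.1]
grip_width: 0.363
```

Run:
```python
from h import *
delta(449.7+86.8*.987,43.5-86.8*.159,287)
p,d,i=cap('side'); w=world(d,i)
c,s=.9873,-.1587
u=(w[...,0]-449.7)*c+(w[...,1]-43.5)*s; v=-(w[...,0]-449.7)*s+(w[...,1]-43.5)*c
m=(v>60)&(v<96)&(u>90)&(u<240)&(w[...,2]>150)&(w[...,2]<310)
print(m.sum(),'lid angle',np.degrees(np.arctan(-np.polyfit(u[m],w[...,2][m],1)[0])))
m=(abs(v)<96)&(u>80)&(u<240)&(w[...,2]>140)&(w[...,2]<320)
print(m.sum(),'all angle',np.degrees(np.arctan(-np.polyfit(u[m],w[...,2][m],1)[0])))
near=(abs(w[...,0]-534)<80)&(abs(w[...,1]+336)<80)
q=w[near&(w[...,2]>85)&(w[...,2]<110)]; print('stamp top',len(q),q.mean(0) if len(q) else '')
p2,_,_=cap('top')
cv2.imwrite('pics/e.png',np.hstack([p[60:360,100:400],p2[60:360,160:460]])[:,:,::-1])
```

```text
t 16.5 pos [534.9  29.3 285.3] yaw -9.15 d cm [ 0.04 -0.05 -0.17] F [ 0.1 -5.2 -5.1] w 0.363
366 lid angle 48.076110400243344
879 all angle 48.57984264974036
stamp top 62 [ 532.18680647 -332.37726926   95.5578746 ]
```

View pics/e.png

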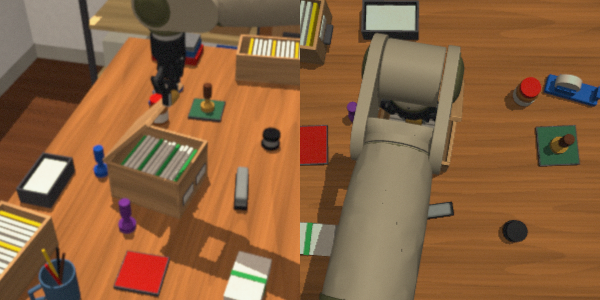

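The lid is held open, the stamp stands on the green pad, and the bystanders are in place. Handing in.

```bash
python3 -c "
from h import *
print(workorder.finish_job())"
```

```text
the job is handed in; nothing more can be done
None
```

I stood the stamp on the green pad and let go of it with the lid still shut. Then I gripped the knob by its ends, swung the lid open and handed the job in with the gripper still holding it.

- **Stamp:** After release it stood upright about 1 mm from the pad's centre by the wrist camera. The side camera still saw it standing there at the end.
- **Lid:** The side camera's depth gave 48–48.6°, while the arm's position implies about 50°. The two disagree slightly, but both are inside 43–57°.
- **Grip:** The opening stayed at about 31 mm, which matches the knob, and the wrist force was about 7 N.
- **Bystanders:** None looked moved in the last pictures, but I did not re-measure them, and the arm hid part of the top view.

The job was handed in at about 16.6 s of the 64 s allowed. No check failed.

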